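Tick off the stain steps on the key markers

ROBOT

A 6-joint arm with a two-finger parallel gripper is mounted at the origin on a cart in front of the work surface, level with it; the furniture and walls round the work are solid. World frame = base frame: x ahead of the robot, y to its left, z up, the work surface at z = 0. Lengths are in mm, angles in rad, forces in N, time in s.
With the tool pointing down it reaches from about 250 to 850 mm from the base axis. Payload 12.5 kg.
Tool frame: the origin (TCP) lies at the very end of the fingers, on their centre line; the grasp point (between the pads) lies 19 mm behind it; z points along the fingers, y is the line along which they close (so a half turn about z gives the same grasp; the last joint's range is limited). The gripper opens to 93 mm and grips with 3 to 60 N. Pads are 15 mm wide; open, the fingers measure 128 mm over their backs; the gripper's body (75 mm by 188 mm) begins 65 mm behind the grasp point.
Start: joints at [1.09, 0.351, 1.652, -0, 1.139, -0.085], TCP at [212.018, 507.476, 196.933] pointing down, gripper open.
Joint ranges: [-2.75, 2.75], [-0.79, 2.1], [0.01, 2.65], [-1.57, 4.71], [0.07, 3.14], [-2.87, 2.87]. Speed limits (rad/s): [2.22, 2.22, 2.79, 3.14, 3.14, 3.14].

INTERFACE

Orientations are given as a unit quaternion [w, x, y, z].
In Python, from rig import * gives the robot as it stands.
- The arm moves only by the tool apply_moves, never from a script. Its argument "motion" is a list of rows, each an object with "travel": the shift along the tool's x, y, z each as a share of 0.1 m, from -1 to 1, a list of three; "rot": the turn, a rotation vector about the tool's x, y, z each as a share of 90 degrees, from -1 to 1, a list of three; "hand": the opening, from -1 (shut) to 1 (fully open). In form: [{"travel": [dx, dy, dz], "rot": [rx, ry, rz], "hand": hand}, ...]. A call has 1 to 20 rows; each row is the pose to reach, as a shift and turn from the pose commanded when the call began, along the tool's axes at that moment; what a row does not reach only later rows make up. A row lasts 1/8 s, in which the tool goes at most 62.5 mm and 10.7 degrees, less where a joint would pass 70% of its speed; a pose out of reach is approached as far as the arm can. A call with a number of a shift or a turn outside -1 to 1 is refused whole. A call with a gripper value outside its range is refused whole. The fingers move at their own pace and stop on an object; the grip force is fixed at half the most. Time passes only in rows, so rows that repeat a pose let the fingers close. It gives the time, the measured TCP pose, the force, the opening and the grip force at its end, in the units of the state.
- state(): the state, without advancing time (a new reading comes with each control period).
- grab_frame(name): name is "side" or "top"; returns the picture (384x512x3 uint8, red, green, blue); there is no depth.
- calibration(name): a dict with "intrinsics" (3x3 intrinsics, pixels), "k1" (the pictures are not rectified: a ray, as slopes to the right and down, at radius r is drawn at 1 + k1 r^2 times it, then the intrinsics apply), "rvec" (rotation vector, rad) and "tvec" (3), from world to camera coordinates, as OpenCV has them. Camera axes: x right, y down, z forward; pixel columns grow to the right and rows downward; lengths in mm; the calibration is good to about 2 mm. A picture is of the moment at which its call begins. calibration takes no time and is no camera call.
- job_done(): hands the job in; it is judged then, once.
The state is a dict: "clock": time; "q": joint angles; "dq": joint speeds; "effort": joint torques, N m; "tool_pos": TCP position; "orientation": TCP orientation; "force": force on the tool from outside, world axes, zero at the start; "moment": the same for the moment, N m; "opening": opening from 0.0 (shut) to 1.0 (fully open); "grip_force": force on a finger pad.
Only numpy, scipy, OpenCV 4.12 (cv2) and the standard library are available. Lean on these libraries where they do the work, as an engineer would, in place of code of your own. Each camera call takes 0.05 s, during which the arm holds its last target. There are 200 camera calls.

TASK

Three steps of the slide stain are done; tick them off in the order they were done, with the robot's fingertips only: press the purple key fully down, then the amber key, and last the red key (each stays down by itself). Press lightly, leave the green key up, do not pick up or push the markers out of place, and leave everything else on the bench alone.

Things in the scene. Friction and masses are not known exactly. Their poses are not given: they have to be found in the camera images.
- marker_purple: loose round step marker with the purple key: white plastic puck 64 mm across on a rubber foot, 0.35 kg; its housing is 31 mm high (black collar round the key 34 mm) and the key's mushroom head (35 mm across, in the middle) stands up to 47 mm above the worktop. Origin: centre of its underside, z up
- key_purple_top (a point): centre of the top face of the purple key (flat disc about 28 mm across); it sinks with the key
- key_purple (a joint): travel of the purple key straight down: 0 up, 0.008 m fully down on its stop. It slides with a steady drag of about 2 N, has no spring and stays where it is pushed. The stop sits on a rubber buffer that gives up to 6 mm more at about 2.5 N per mm and comes back up; beyond that it is rigid. A push of 5 to 8 N is ample
- marker_amber: loose round step marker with the amber key: white plastic puck 64 mm across on a rubber foot, 0.35 kg; its housing is 31 mm high (black collar round the key 34 mm) and the key's mushroom head (35 mm across, in the middle) stands up to 47 mm above the worktop. Origin: centre of its underside, z up
- key_amber_top (a point): centre of the top face of the amber key (flat disc about 28 mm across); it sinks with the key
- key_amber (a joint): travel of the amber key straight down: 0 up, 0.008 m fully down on its stop. It slides with a steady drag of about 2 N, has no spring and stays where it is pushed. The stop sits on a rubber buffer that gives up to 6 mm more at about 2.5 N per mm and comes back up; beyond that it is rigid. A push of 5 to 8 N is ample
- marker_red: loose round step marker with the red key: white plastic puck 64 mm across on a rubber foot, 0.35 kg; its housing is 31 mm high (black collar round the key 34 mm) and the key's mushroom head (35 mm across, in the middle) stands up to 47 mm above the worktop. Origin: centre of its underside, z up
- key_red_top (a point): centre of the top face of the red key (flat disc about 28 mm across); it sinks with the key
- key_red (a joint): travel of the red key straight down: 0 up, 0.008 m fully down on its stop. It slides with a steady drag of about 2 N, has no spring and stays where it is pushed. The stop sits on a rubber buffer that gives up to 6 mm more at about 2.5 N per mm and comes back up; beyond that it is rigid. A push of 5 to 8 N is ample
- marker_green: loose round step marker with the green key: white plastic puck 64 mm across on a rubber foot, 0.35 kg; its housing is 31 mm high (black collar round the key 34 mm) and the key's mushroom head (35 mm across, in the middle) stands up to 47 mm above the worktop. Origin: centre of its underside, z up. It is to be left alone
- key_green_top (a point): centre of the top face of the green key (flat disc about 28 mm across); it sinks with the key
- key_green (a joint): travel of the green key straight down: 0 up, 0.008 m fully down on its stop. It slides with a steady drag of about 2 N, has no spring and stays where it is pushed. The stop sits on a rubber buffer that gives up to 6 mm more at about 2.5 N per mm and comes back up; beyond that it is rigid. A push of 5 to 8 N is ample
- dropper_red: bystander, loose: white dropper bottle with a red cap, 27 mm across, 63 mm tall. Origin: centre of its underside
- dropper_blue: bystander, loose: white dropper bottle with a blue cap, 27 mm across, 63 mm tall. Origin: centre of its underside
- amber_vial: bystander, loose: brown glass vial with a white cap, 26 mm across, 50 mm tall. Origin: centre of its underside
- petri: bystander, loose: closed petri dish with pink medium, 62 mm across, 16 mm tall. Origin: centre of its underside
- cover_slips: bystander, loose: small dark box of cover slips, 34 x 50 x 16 mm. Origin: centre of its underside
- analyser: large fixed cream-coloured analyser behind the markers, an obstacle 0.40 m tall; origin on the worktop. From its origin its flat front face lies 0.182 m towards the robot (-x) and it spans from 0.28 m to the right (-y) to 0.28 m to the left (+y)
There are look-alikes about, which are no part of the job. Leave any blue look-alike of the marker_purple alone.

How it is judged:
By the outcome, as a careful person would: the job done as asked, in the order asked, and still so for the second after the job is handed in, with the robot touching nothing.
It also fails if it takes over 53 s, if anything falls off the work surface, if the arm or the gripper's body presses on something with over 40 N, if the wrist force passes 120 N, or if a joint passes its speed limit or range.

## Working session

There is one attempt and no reset: what is moved stays moved. The work goes in short steps, Python scripts to look and compute and a tool call to move; the robot and the scene stay as the last step left them, time stands still between calls to the robot, and variables do not carry over. Pictures are saved under pics/ and viewed, at most 13 in all, crops included, and the job is handed in when it is done.

Besides the shell and the picture viewer there is one more tool, called as name(argument=value, ...) on one line, values as JSON. apply_moves: Moves the arm, as the interface text tells. Its arguments: {"type":"object","properties":{"motion":{"type":"array","items":{"type":"object","properties":{"travel":{"type":"array","items":{"type":"number"}},"rot":{"type":"array","items":{"type":"number"}},"hand":{"type":"number"}}}}},"required":["motion"]}

```bash
mkdir -p pics
python3 - <<'E'
from rig import *
import cv2
for n in("side","top"):
    im=grab_frame(n); cv2.imwrite(f"pics/{n}0.png",im[:,:,::-1])
    c=calibration(n); print(n,c)
s=state();print(s["clock"],s["tool_pos"],s["orientation"],s["force"],s["opening"])
E
```

```text
side {'intrinsics': array([[347.41879612,   0.        , 252.60262538],
       [  0.        , 347.41879612, 191.51406112],
       [  0.        ,   0.        ,   1.        ]]), 'k1': -0.023618561671035012, 'rvec': array([-0.011985  , -2.65746826,  1.65454516]), 'tvec': array([ 590.31876301,  -25.04538664, 1025.03896813])}
top {'intrinsics': array([[488.6131802 ,   0.        , 254.44670527],
       [  0.        , 488.6131802 , 189.19914936],
       [  0.        ,   0.        ,   1.        ]]), 'k1': -0.17054193907959564, 'rvec': array([ 2.1767259 , -2.16055453,  0.14509416]), 'tvec': array([ 129.16054612,  603.69170669, 1097.23394227])}
0.1 [211.87441095 507.18775548 196.44850963] [-1.44744111e-04  1.96610562e-01  9.80481515e-01 -5.13780053e-04] [ 0.0330157   0.72657408 -0.50839654] 0.999776883886874
```

View pics/side0.png

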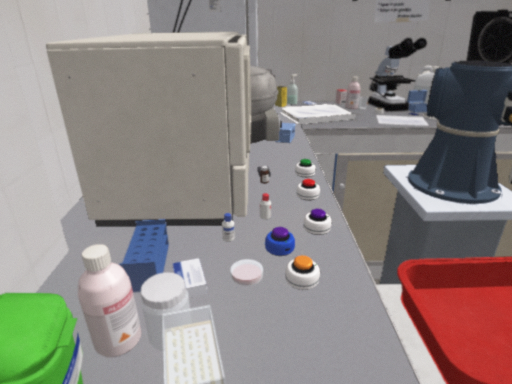

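View pics/top0.png

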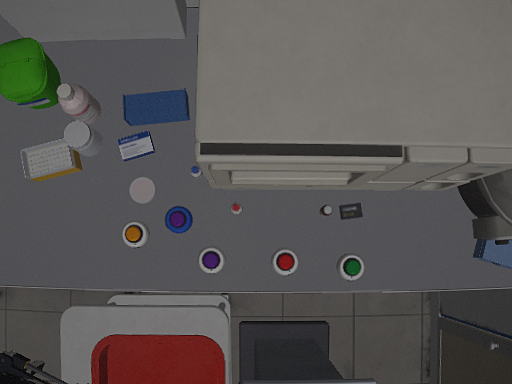

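The white-housed keys show up in both views:

| Key | Side (px) | Top (px) |
|---|---|---|
| Purple | (318,214) | (210,260) |
| Amber | (303,264) | (134,234) |
| Red | (309,184) | (285,262) |
| Green | (306,163) | (351,267) |

The blue look-alike with a purple key is at side (280,234), top (178,219).

```bash
cat > h.py <<'E'
from rig import *
import cv2, numpy as np
def ray(n,uv):
    c=calibration(n);K=c["intrinsics"];R=cv2.Rodrigues(c["rvec"])[0]
    p=cv2.undistortPoints(np.array([[uv]],float),K,np.array([c["k1"],0,0,0,0.]))[0,0]
    d=R.T@[p[0],p[1],1];o=-R.T@c["tvec"];return o,d/np.linalg.norm(d)
def plane(n,uv,z):
    o,d=ray(n,uv);return o+d*(z-o[2])/d[2]
def tri(a,b):
    o1,d1=ray("side",a);o2,d2=ray("top",b)
    s=np.linalg.lstsq(np.c_[d1,-d2],o2-o1,rcond=None)[0]
    p,q=o1+s[0]*d1,o2+s[1]*d2;return (p+q)/2,np.linalg.norm(p-q)
H={"purple":(125,150),"amber":(8,20),"red":(173,180),"green":(45,80)}
def blob(im,col,near,r=16):
    h=cv2.cvtColor(im,cv2.COLOR_RGB2HSV);lo,hi=H[col]
    m=cv2.inRange(h,(lo,110,60),(hi,255,255))
    if col=="red": m|=cv2.inRange(h,(0,130,60),(6,255,255))
    k=np.zeros_like(m);cv2.circle(k,near,r,255,-1);m&=k
    n,_,st,ce=cv2.connectedComponentsWithStats(m);i=1+np.argmax(st[1:,4]);return ce[i],st[i]
E
python3 - <<'E'
from h import *
S={"purple":(318,214),"amber":(303,264),"red":(309,184),"green":(306,163)}
T={"purple":(210,260),"amber":(134,234),"red":(285,262),"green":(351,267)}
a=cv2.imread("pics/side0.png")[:,:,::-1].copy();b=cv2.imread("pics/top0.png")[:,:,::-1].copy()
for k in S:
    ca,sa=blob(a,k,S[k]);cb,sb=blob(b,k,T[k])
    p,e=tri(ca,cb);print(k,ca.round(1),sa,cb.round(1),sb,p.round(1),e.round(1),plane("top",cb,43).round(1),plane("side",ca,42).round(1))
print(plane("top",(178,219),43),plane("top",(236,208),60),plane("top",(327,210),50),plane("top",(300,187),100))
E
```

```text
purple [317.9 213. ] [311 209  14   9 106] [210.4 260. ] [203 253  15  15 164] [439.1 233.1  37.4] 0.2 [439.2 232.7  43. ] [440.9 241.1  42. ]
amber [302.8 262.5] [294 255  19  15 226] [132.6 233.3] [126 226  15  15 177] [497.6 414.   36.7] 0.2 [497.6 412.5  43. ] [498.7 420.9  42. ]
red [308.5 182.3] [303 179  12   8  78] [285.4 261.6] [278 254  16  16 180] [436.3  62.   37. ] 0.7 [436.8  62.4  43. ] [437.8  72.9  42. ]
green [305.3 161.6] [301 159  10   6  44] [352.7 267.5] [346 261  14  14 149] [423.2 -93.7  36.9] 0.6 [423.1 -92.3  43. ] [425.5 -80.8  42. ]
[531.60077549 308.17154629  43.        ] [556.69626537 175.34895545  60.        ] [554.36328415 -32.35875634  50.        ] [600.66041221  35.05078786 100.        ]
```

apply_moves(motion=[{"travel": [-0.5, -0.26, 0], "rot": [0, 0, 0], "hand": -1}, {"travel": [-1, -0.52, 0], "rot": [0, 0, 0], "hand": -1}, {"travel": [-1, -0.52, 0], "rot": [0, 0, 0], "hand": -1}])

```text
clock: 0.48
tool_pos: [285.8, 418.8, 196.8]
orientation: [0.0, 0.198, 0.98, -0.0]
force: [0.4, 1.2, -0.2]
opening: 0.724
grip_force: 0.0
```

apply_moves(motion=[{"travel": [-0.5, -0.26, 0], "rot": [0, 0, 0], "hand": -1}, {"travel": [-1, -0.52, 0], "rot": [0, 0, 0], "hand": -1}, {"travel": [-1, -0.52, 0], "rot": [0, 0, 0], "hand": -1}])

```text
clock: 0.85
tool_pos: [357.7, 333.0, 196.8]
orientation: [-0.0, 0.198, 0.98, -0.0]
force: [-1.0, 0.9, 0.3]
opening: 0.407
grip_force: 0.0
```

apply_moves(motion=[{"travel": [-0.5, -0.26, 0.3], "rot": [0, 0, 0], "hand": -1}, {"travel": [-1, -0.52, 0.6], "rot": [0, 0, 0], "hand": -1}, {"travel": [-1, -0.52, 0.6], "rot": [0, 0, 0], "hand": -1}, {"travel": [-1, -0.52, 0.6], "rot": [0, 0, 0], "hand": -1}, {"travel": [-1, -0.52, 0.6], "rot": [0, 0, 0], "hand": -1}])

```text
clock: 1.48
tool_pos: [428.2, 249.4, 137.6]
orientation: [0.0, 0.196, 0.981, 0.0]
force: [0.1, -0.3, -0.3]
opening: 0.003
grip_force: 0.0
```

apply_moves(motion=[{"travel": [-0.166, -0.112, 0.2], "rot": [0, 0, 0], "hand": -1}, {"travel": [-0.166, -0.112, 0.5], "rot": [0, 0, 0], "hand": -1}, {"travel": [-0.166, -0.112, 0.7], "rot": [0, 0, 0], "hand": -1}, {"travel": [-0.166, -0.112, 0.7], "rot": [0, 0, 0], "hand": -1}, {"travel": [-0.166, -0.112, 0.7], "rot": [0, 0, 0], "hand": -1}])

```text
clock: 2.1
tool_pos: [440.0, 232.0, 68.0]
orientation: [0.001, 0.196, 0.981, 0.0]
force: [-0.2, 0.5, 0.0]
opening: 0.007
grip_force: 0.0
```

Run:
```python
from h import *
a=grab_frame("side");b=grab_frame("top")
x=cv2.resize(a[160:290,250:380],(400,400));y=cv2.resize(b[200:330,145:275],(400,400))
cv2.imwrite("pics/p1.png",np.hstack([x,y])[:,:,::-1]);print(state()["tool_pos"],state()["force"])
```

```text
[440.13293951 231.71191624  68.02920592] [-0.28263667  0.10875778  0.05396783]
```

View pics/p1.png

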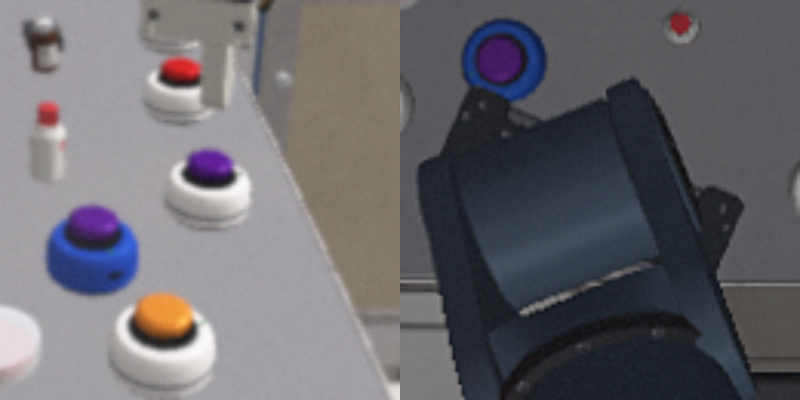

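The fingertips are at about (320,194) in the side view, above and in line with the purple key at (318,213). I'll check this against the calibration.

Run:
```python
from h import *
c=calibration("side")
for p in [(440,232,68),(440,232,47),(440,232,41),(440,240,47)]:
    print(p,cv2.projectPoints(np.array([p],float),c["rvec"],c["tvec"],c["intrinsics"],np.array([c["k1"],0,0,0,0.]))[0].ravel())
a=cv2.imread("pics/side0.png")
# housing foot / collar extents for purple in side and top
b=cv2.imread("pics/top0.png")
cv2.imwrite("pics/p2.png",np.hstack([cv2.resize(a[190:240,293:343],(390,390),interpolation=0),cv2.resize(b[235:285,185:235],(390,390),interpolation=0)]))
```

```text
(440, 232, 68) [318.39337664 201.08873668]
(440, 232, 47) [317.75131402 209.16845258]
(440, 232, 41) [317.57029982 211.44244131]
(440, 240, 47) [318.34270346 210.87669047]
```

View pics/p2.png

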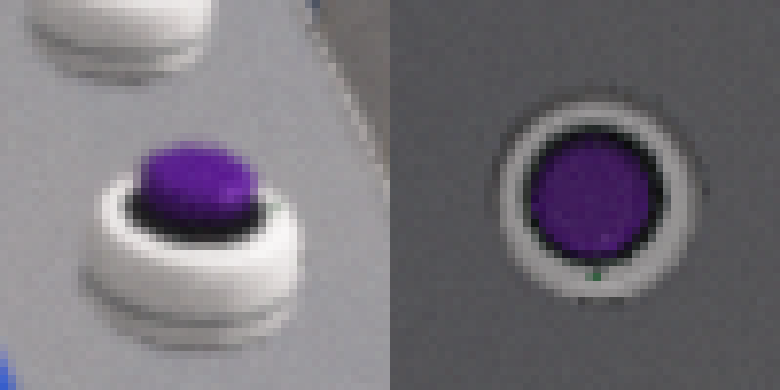

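Run:
```python
from h import *
a=grab_frame("side")[:,:,::-1]
cv2.imwrite("pics/p3.png",cv2.resize(a[150:230,280:360],(560,560),interpolation=0))
```

```text
(no output)
```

View pics/p3.png

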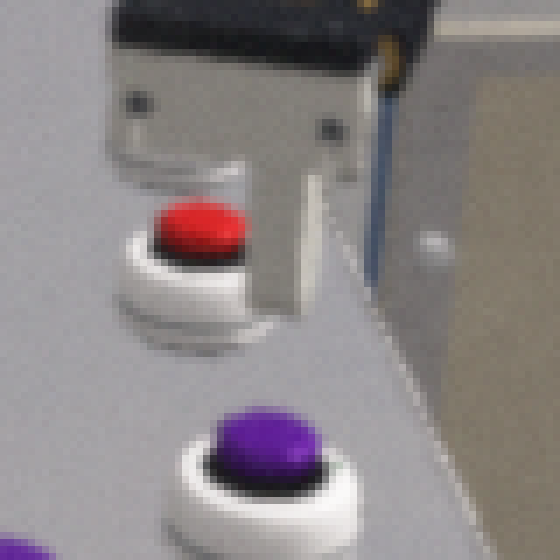

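Run:
```python
from h import *
for z in (150,165,180): print(plane("top",(207.7,258.5),z))
print(ray("top",(254,189))[0],ray("side",(254,189))[0], ray("side",(320,200))[1])
print(plane("side",(320,195),68),plane("side",(320,195),85))
print(state()["q"])
```

```text
[445.21501863 230.44322393 150.        ]
[445.588759   229.27186476 165.        ]
[445.96249936 228.1005056  180.        ]
[ 470.32878346  151.73286416 1157.93627668] [585.0391037  930.51659176 437.80877007] [-0.18494083 -0.8699482  -0.45715098]
[431.01924202 201.50400226  68.        ] [438.0994896  235.01649581  85.        ]
[ 3.90754641e-01  4.38979148e-01  1.89711876e+00  3.71854964e-05
  8.03817820e-01 -7.84586726e-01]
```

apply_moves(motion=[{"travel": [0, 0, 0.1], "rot": [0, 0, 0], "hand": -1}, {"travel": [0, 0, 0.16], "rot": [0, 0, 0], "hand": -1}, {"travel": [0, 0, 0.16], "rot": [0, 0, 0], "hand": -1}])

```text
clock: 2.62
tool_pos: [439.3, 230.9, 50.3]
orientation: [-0.001, 0.197, 0.98, -0.0]
force: [-1.1, 0.8, 0.3]
opening: 0.003
grip_force: 0.0
```

apply_moves(motion=[{"travel": [0, 0, 0.02], "rot": [0, 0, 0], "hand": -1}, {"travel": [0, 0, 0.04], "rot": [0, 0, 0], "hand": -1}, {"travel": [0, 0, 0.06], "rot": [0, 0, 0], "hand": -1}, {"travel": [0, 0, 0.06], "rot": [0, 0, 0], "hand": -1}])

```text
clock: 3.12
tool_pos: [439.6, 231.1, 44.8]
orientation: [-0.0, 0.197, 0.98, -0.0]
force: [-0.7, 1.2, 0.5]
opening: 0.006
grip_force: 0.0
```

Run:
```python
from h import *
a=grab_frame("side")[:,:,::-1]
cv2.imwrite("pics/p4.png",cv2.resize(a[170:240,285:355],(490,490),interpolation=0));print(state()["tool_pos"],state()["force"])
```

```text
[439.66849779 231.12828737  44.92461167] [ 1.14236111  0.16369116 -0.33862231]
```

View pics/p4.png

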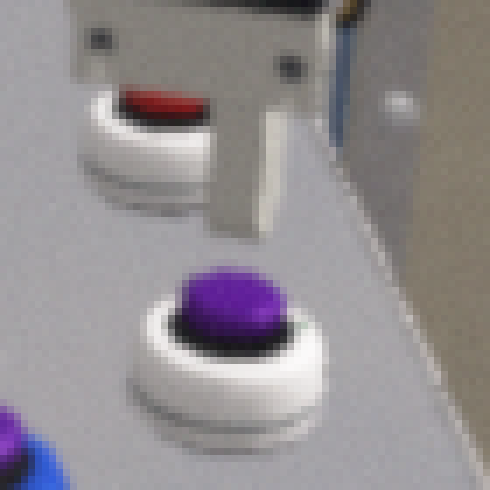

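The side view shows the tip at about (320,204), still above the key top at about (318,211), and there is no contact force. I'll keep lowering in small steps.

apply_moves(motion=[{"travel": [0, 0, 0.02], "rot": [0, 0, 0], "hand": -1}, {"travel": [0, 0, 0.04], "rot": [0, 0, 0], "hand": -1}, {"travel": [0, 0, 0.06], "rot": [0, 0, 0], "hand": -1}, {"travel": [0, 0, 0.06], "rot": [0, 0, 0], "hand": -1}])

```text
clock: 3.68
tool_pos: [439.6, 231.1, 38.7]
orientation: [-0.0, 0.197, 0.98, -0.0]
force: [0.2, -0.3, 0.8]
opening: 0.008
grip_force: 0.0
```

Run:
```python
from h import *
a=grab_frame("side")
print(blob(a,"purple",(318,214)))
cv2.imwrite("pics/p5.png",cv2.resize(a[170:240,285:355,::-1],(490,490),interpolation=0));print(state()["tool_pos"],state()["force"])
```

```text
(array([317.83962264, 213.11320755]), array([311, 209,  14,   9, 106], dtype=int32))
[439.63851518 231.11347863  38.84638818] [ 0.34176944 -0.21707025  0.04833867]
```

View pics/p5.png

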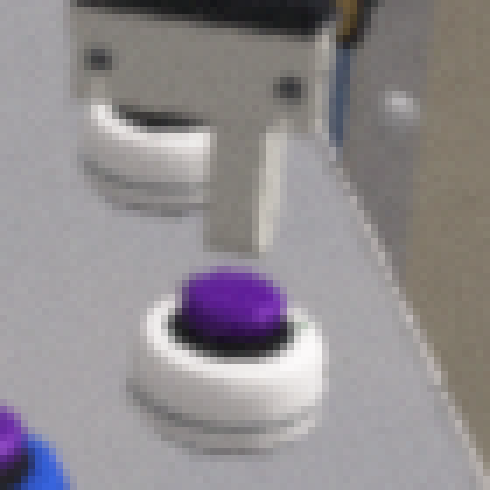

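The tip is now at row 206 and the key's rear edge at row 208, still with no contact. If the finger covers purple pixels as it goes lower, it is in front of or above the key.

apply_moves(motion=[{"travel": [0, 0, 0.02], "rot": [0, 0, 0], "hand": -1}, {"travel": [0, 0, 0.04], "rot": [0, 0, 0], "hand": -1}, {"travel": [0, 0, 0.06], "rot": [0, 0, 0], "hand": -1}, {"travel": [0, 0, 0.06], "rot": [0, 0, 0], "hand": -1}])

```text
clock: 4.22
tool_pos: [439.6, 231.1, 32.8]
orientation: [-0.0, 0.197, 0.98, -0.0]
force: [-1.3, 1.1, -0.1]
opening: 0.004
grip_force: 0.0
```

Run:
```python
from h import *
a=grab_frame("side")
print(blob(a,"purple",(318,214)))
cv2.imwrite("pics/p6.png",cv2.resize(a[170:240,285:355,::-1],(490,490),interpolation=0));print(state()["tool_pos"],state()["force"])
```

```text
(array([317.86915888, 213.07476636]), array([311, 209,  14,   9, 107], dtype=int32))
[439.64993407 231.13212721  32.86955741] [-0.19312084 -0.1608129  -0.7544996 ]
```

View pics/p6.png

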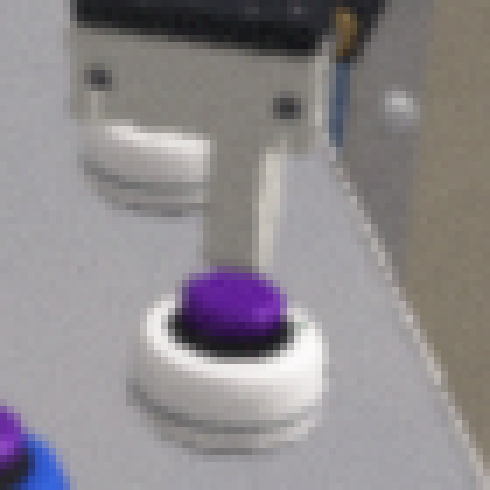

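apply_moves(motion=[{"travel": [0, 0, 0.01], "rot": [0, 0, 0], "hand": -1}, {"travel": [0, 0, 0.02], "rot": [0, 0, 0], "hand": -1}, {"travel": [0, 0, 0.03], "rot": [0, 0, 0], "hand": -1}, {"travel": [0, 0, 0.03], "rot": [0, 0, 0], "hand": -1}])

```text
clock: 4.78
tool_pos: [439.6, 231.1, 29.9]
orientation: [-0.0, 0.197, 0.98, -0.0]
force: [0.8, 0.5, 0.1]
opening: 0.005
grip_force: 0.0
```

Run:
```python
from h import *
a=grab_frame("side")
print(blob(a,"purple",(318,214)));F=[]
for i in range(4): grab_frame("side");F.append(state()["force"])
print(state()["tool_pos"],np.mean(F,0))
print(a[205:213,313:326].astype(int)[:,:,1])
```

```text
(array([317.79, 213.35]), array([311, 209,  14,   9, 100], dtype=int32))
[439.69270715 231.13788924  29.95522593] [-0.05457915  0.46088116 -0.30637818]
[[147 132 127 127 127 128 128 127 148 188 189 171 165]
 [151 131 128 125 124 128 125 129 149 179 182 168 163]
 [150 128 120 120 124 122 127 132 158 184 179 172 164]
 [138 117 105 110 112 111 117 123 154 180 177 166 165]
 [ 98  76  67  79  86  92 100 102 127 159 161 161 164]
 [ 50  41  41  45  49  58  62  62  77  91 104 142 160]
 [ 34  33  36  33  33  31  35  38  40  44  50  93 141]
 [ 28  35  32  36  30  34  33  32  35  35  39  61 111]]
```

The finger now covers the top of the key: the purple count falls from 107 to 100. So it is above the key, and the real tip is about 15–20 mm higher than reported. I'll continue in small steps, watching the force.

apply_moves(motion=[{"travel": [0, 0, 0.01], "rot": [0, 0, 0], "hand": -1}, {"travel": [0, 0, 0.02], "rot": [0, 0, 0], "hand": -1}, {"travel": [0, 0, 0.03], "rot": [0, 0, 0], "hand": -1}, {"travel": [0, 0, 0.03], "rot": [0, 0, 0], "hand": -1}])

```text
clock: 5.52
tool_pos: [439.6, 231.1, 26.8]
orientation: [-0.0, 0.197, 0.98, -0.0]
force: [-0.5, -0.6, -0.3]
opening: 0.006
grip_force: 0.0
```

apply_moves(motion=[{"travel": [0, 0, 0.01], "rot": [0, 0, 0], "hand": -1}, {"travel": [0, 0, 0.02], "rot": [0, 0, 0], "hand": -1}, {"travel": [0, 0, 0.03], "rot": [0, 0, 0], "hand": -1}, {"travel": [0, 0, 0.03], "rot": [0, 0, 0], "hand": -1}])

```text
clock: 6.02
tool_pos: [439.7, 231.1, 23.9]
orientation: [0.0, 0.197, 0.98, 0.0]
force: [-0.0, -0.1, 1.1]
opening: 0.01
grip_force: 0.8
```

```bash
cat >> h.py <<'E'
def look(col,near):
    F=[]
    for i in range(4): a=grab_frame("side");F.append(state()["force"])
    print(blob(a,col,near),state()["clock"],state()["tool_pos"].round(1),np.mean(F,0).round(2));return a
E
python3 - <<'E'
from h import *
look("purple",(318,214))
E
```

```text
(array([317.68604651, 214.60465116]), array([311, 211,  14,   8,  86], dtype=int32)) 6.225 [439.7 231.2  24. ] [-0.12  0.29  1.2 ]
```

apply_moves(motion=[{"travel": [0, 0, 0.01], "rot": [0, 0, 0], "hand": -1}, {"travel": [0, 0, 0.02], "rot": [0, 0, 0], "hand": -1}, {"travel": [0, 0, 0.02], "rot": [0, 0, 0], "hand": -1}])

```text
clock: 6.6
tool_pos: [439.7, 231.1, 21.9]
orientation: [0.0, 0.197, 0.98, -0.0]
force: [0.2, -0.2, 1.5]
opening: 0.003
grip_force: 0.8
```

apply_moves(motion=[{"travel": [0, 0, 0.01], "rot": [0, 0, 0], "hand": -1}, {"travel": [0, 0, 0.02], "rot": [0, 0, 0], "hand": -1}, {"travel": [0, 0, 0.02], "rot": [0, 0, 0], "hand": -1}])

```text
clock: 6.98
tool_pos: [439.7, 231.2, 19.9]
orientation: [0.0, 0.197, 0.98, 0.0]
force: [0.5, -0.2, 0.9]
opening: 0.005
grip_force: 0.8
```

Run:
```python
from h import *
a=look("purple",(318,214))
cv2.imwrite("pics/p7.png",cv2.resize(a[170:240,285:355,::-1],(490,490),interpolation=0))
```

```text
(array([317.77906977, 216.02325581]), array([311, 212,  15,   8,  86], dtype=int32)) 7.175 [439.7 231.2  19.9] [-0.32 -0.06  1.66]
```

View pics/p7.png

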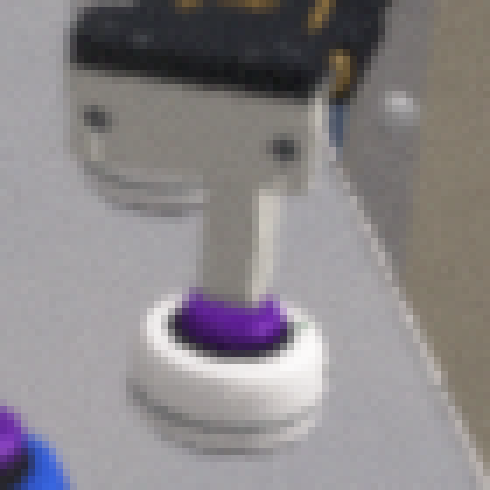

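The fingertips are on the key head, near its middle. The key is sinking at about 1.7 N and the marker hasn't moved.

apply_moves(motion=[{"travel": [0, 0, 0.01], "rot": [0, 0, 0], "hand": -1}, {"travel": [0, 0, 0.02], "rot": [0, 0, 0], "hand": -1}, {"travel": [0, 0, 0.03], "rot": [0, 0, 0], "hand": -1}, {"travel": [0, 0, 0.03], "rot": [0, 0, 0], "hand": -1}])

```text
clock: 7.68
tool_pos: [439.7, 231.1, 16.9]
orientation: [-0.0, 0.197, 0.98, -0.0]
force: [0.6, 0.3, 1.3]
opening: 0.006
grip_force: 0.8
```

apply_moves(motion=[{"travel": [0, 0, 0.01], "rot": [0, 0, 0], "hand": -1}, {"travel": [0, 0, 0.01], "rot": [0, 0, 0], "hand": -1}])

```text
clock: 7.92
tool_pos: [439.7, 231.1, 16.0]
orientation: [0.0, 0.197, 0.98, 0.0]
force: [0.1, -0.4, 4.1]
opening: 0.004
grip_force: 1.8
```

apply_moves(motion=[{"travel": [0, 0, 0.01], "rot": [0, 0, 0], "hand": -1}, {"travel": [0, 0, 0.01], "rot": [0, 0, 0], "hand": -1}])

```text
clock: 8.18
tool_pos: [439.8, 231.2, 15.1]
orientation: [0.0, 0.197, 0.98, 0.0]
force: [-1.2, -0.4, 5.9]
opening: 0.004
grip_force: 3.0
```

Run:
```python
from h import *
a=look("purple",(318,214))
```

```text
(array([317.56060606, 217.06060606]), array([311, 214,  15,   7,  66], dtype=int32)) 8.375 [439.7 231.2  15.1] [-0.41 -0.51  6.34]
```

apply_moves(motion=[{"travel": [0, 0, -0.1], "rot": [0, 0, 0], "hand": -1}, {"travel": [0, 0, -0.4], "rot": [0, 0, 0], "hand": -1}, {"travel": [0, 0, -0.8], "rot": [0, 0, 0], "hand": -1}, {"travel": [0, 0, -0.8], "rot": [0, 0, 0], "hand": -1}])

```text
clock: 8.88
tool_pos: [441.0, 231.7, 97.6]
orientation: [0.002, 0.197, 0.98, 0.001]
force: [0.2, -0.5, -0.4]
opening: 0.007
grip_force: 0.0
```

apply_moves(motion=[{"travel": [0.04, 0.45, 0], "rot": [0, 0, 0], "hand": -1}, {"travel": [0.08, 0.95, 0], "rot": [0, 0, 0], "hand": -1}, {"travel": [0.08, 0.95, 0], "rot": [0, 0, 0], "hand": -1}])

```text
clock: 9.25
tool_pos: [468.9, 323.9, 94.0]
orientation: [-0.0, 0.196, 0.981, -0.0]
force: [-0.2, -0.3, -0.2]
opening: 0.004
grip_force: 0.0
```

apply_moves(motion=[{"travel": [0.04, 0.45, 0], "rot": [0, 0, 0], "hand": -1}, {"travel": [0.08, 0.95, 0], "rot": [0, 0, 0], "hand": -1}, {"travel": [0.08, 0.95, 0], "rot": [0, 0, 0], "hand": -1}, {"travel": [0.08, 0.95, 0], "rot": [0, 0, 0], "hand": -1}, {"travel": [0.08, 0.95, 0], "rot": [0, 0, 0], "hand": -1}])

```text
clock: 9.88
tool_pos: [497.9, 411.3, 94.8]
orientation: [-0.0, 0.197, 0.98, -0.0]
force: [-0.3, -0.3, -0.4]
opening: 0.004
grip_force: 0.0
```

Run:
```python
from h import *
a=look("purple",(318,214)); look("amber",(303,264))
```

```text
(array([318.8625, 215.7375]), array([314, 212,  12,   8,  80], dtype=int32)) 10.075 [498.2 412.1  95.1] [-0.69 -0.25 -0.08]
(array([302.72767857, 262.46875   ]), array([294, 255,  19,  15, 224], dtype=int32)) 10.275 [498.2 412.5  95. ] [ 0.11 -0.01 -0.12]
```

apply_moves(motion=[{"travel": [0, 0, 0.2], "rot": [0, 0, 0], "hand": -1}, {"travel": [0, 0, 0.45], "rot": [0, 0, 0], "hand": -1}, {"travel": [0, 0, 0.6], "rot": [0, 0, 0], "hand": -1}, {"travel": [0, 0, 0.66], "rot": [0, 0, 0], "hand": -1}, {"travel": [0, 0, 0.66], "rot": [0, 0, 0], "hand": -1}, {"travel": [0, 0, 0.66], "rot": [0, 0, 0], "hand": -1}])

```text
clock: 11.02
tool_pos: [498.5, 412.9, 29.7]
orientation: [0.0, 0.197, 0.98, 0.0]
force: [0.1, 0.1, -0.2]
opening: 0.007
grip_force: 0.0
```

apply_moves(motion=[{"travel": [0, 0, 0.01], "rot": [0, 0, 0], "hand": -1}, {"travel": [0, 0, 0.02], "rot": [0, 0, 0], "hand": -1}, {"travel": [0, 0, 0.03], "rot": [0, 0, 0], "hand": -1}, {"travel": [0, 0, 0.04], "rot": [0, 0, 0], "hand": -1}, {"travel": [0, 0, 0.05], "rot": [0, 0, 0], "hand": -1}, {"travel": [0, 0, 0.06], "rot": [0, 0, 0], "hand": -1}, {"travel": [0, 0, 0.06], "rot": [0, 0, 0], "hand": -1}])

```text
clock: 11.9
tool_pos: [498.2, 412.6, 22.9]
orientation: [0.0, 0.197, 0.98, 0.0]
force: [-1.0, 0.1, 1.7]
opening: 0.007
grip_force: 0.8
```

Run:
```python
from h import *
a=look("amber",(303,264))
cv2.imwrite("pics/p8.png",cv2.resize(a[190:300,260:370,::-1],(550,550),interpolation=0))
```

```text
(array([302.52631579, 265.02923977]), array([293, 259,  20,  12, 171], dtype=int32)) 12.1 [498.2 412.6  23. ] [-0.34 -0.18  1.33]
```

View pics/p8.png

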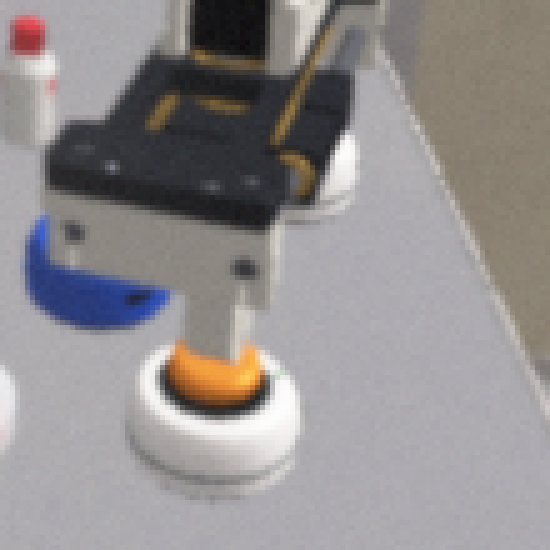

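The fingertips sit centrally on the amber key at about (303,262), with the force around 1.5 N. I'll press it the rest of the way.

apply_moves(motion=[{"travel": [0, 0, 0.01], "rot": [0, 0, 0], "hand": -1}, {"travel": [0, 0, 0.02], "rot": [0, 0, 0], "hand": -1}, {"travel": [0, 0, 0.03], "rot": [0, 0, 0], "hand": -1}, {"travel": [0, 0, 0.04], "rot": [0, 0, 0], "hand": -1}, {"travel": [0, 0, 0.05], "rot": [0, 0, 0], "hand": -1}, {"travel": [0, 0, 0.06], "rot": [0, 0, 0], "hand": -1}, {"travel": [0, 0, 0.06], "rot": [0, 0, 0], "hand": -1}])

```text
clock: 12.98
tool_pos: [498.2, 412.6, 16.8]
orientation: [0.0, 0.197, 0.98, -0.0]
force: [0.4, 0.5, 1.8]
opening: 0.006
grip_force: 0.8
```

apply_moves(motion=[{"travel": [0, 0, 0.01], "rot": [0, 0, 0], "hand": -1}, {"travel": [0, 0, 0.01], "rot": [0, 0, 0], "hand": -1}, {"travel": [0, 0, 0.01], "rot": [0, 0, 0], "hand": -1}])

```text
clock: 13.35
tool_pos: [498.2, 412.6, 16.1]
orientation: [0.0, 0.197, 0.98, 0.0]
force: [0.3, -0.3, 3.4]
opening: 0.0
grip_force: 1.8
```

apply_moves(motion=[{"travel": [0, 0, 0.005], "rot": [0, 0, 0], "hand": -1}, {"travel": [0, 0, 0.005], "rot": [0, 0, 0], "hand": -1}, {"travel": [0, 0, 0.005], "rot": [0, 0, 0], "hand": -1}])

```text
clock: 13.72
tool_pos: [498.2, 412.7, 15.5]
orientation: [0.0, 0.197, 0.98, 0.0]
force: [-1.1, -0.8, 4.7]
opening: 0.007
grip_force: 2.4
```

apply_moves(motion=[{"travel": [0, 0, 0.005], "rot": [0, 0, 0], "hand": -1}, {"travel": [0, 0, 0.005], "rot": [0, 0, 0], "hand": -1}, {"travel": [0, 0, 0.005], "rot": [0, 0, 0], "hand": -1}])

```text
clock: 14.1
tool_pos: [498.2, 412.7, 15.1]
orientation: [0.0, 0.197, 0.98, 0.0]
force: [-1.0, -0.5, 5.9]
opening: 0.005
grip_force: 3.0
```

apply_moves(motion=[{"travel": [0, 0, -0.1], "rot": [0, 0, 0], "hand": -1}, {"travel": [0, 0, -0.4], "rot": [0, 0, 0], "hand": -1}, {"travel": [0, 0, -0.8], "rot": [0, 0, 0], "hand": -1}, {"travel": [0, 0, -0.8], "rot": [0, 0, 0], "hand": -1}])

```text
clock: 14.6
tool_pos: [499.4, 413.6, 98.1]
orientation: [0.002, 0.197, 0.98, 0.002]
force: [0.1, -1.0, -0.5]
opening: 0.005
grip_force: 0.0
```

apply_moves(motion=[{"travel": [-0.1, -0.43, 0], "rot": [0, 0, 0], "hand": -1}, {"travel": [-0.196, -0.867, 0], "rot": [0, 0, 0], "hand": -1}, {"travel": [-0.196, -0.867, 0], "rot": [0, 0, 0], "hand": -1}])

```text
clock: 14.98
tool_pos: [481.9, 322.7, 94.1]
orientation: [-0.001, 0.198, 0.98, -0.001]
force: [0.5, 0.4, -0.3]
opening: 0.005
grip_force: 0.0
```

apply_moves(motion=[{"travel": [-0.1, -0.43, 0], "rot": [0, 0, 0], "hand": -1}, {"travel": [-0.196, -0.867, 0], "rot": [0, 0, 0], "hand": -1}, {"travel": [-0.196, -0.867, 0], "rot": [0, 0, 0], "hand": -1}])

```text
clock: 15.35
tool_pos: [467.0, 236.0, 94.4]
orientation: [-0.001, 0.198, 0.98, -0.0]
force: [1.2, 0.0, 0.5]
opening: 0.002
grip_force: 0.0
```

apply_moves(motion=[{"travel": [-0.1, -0.43, 0], "rot": [0, 0, 0], "hand": -1}, {"travel": [-0.196, -0.867, 0], "rot": [0, 0, 0], "hand": -1}, {"travel": [-0.196, -0.867, 0], "rot": [0, 0, 0], "hand": -1}])

```text
clock: 15.72
tool_pos: [452.1, 149.2, 94.7]
orientation: [-0.0, 0.198, 0.98, -0.0]
force: [-0.3, 0.2, -0.0]
opening: 0.006
grip_force: 0.0
```

apply_moves(motion=[{"travel": [-0.1, -0.43, 0], "rot": [0, 0, 0], "hand": -1}, {"travel": [-0.196, -0.867, 0], "rot": [0, 0, 0], "hand": -1}, {"travel": [-0.196, -0.867, 0], "rot": [0, 0, 0], "hand": -1}, {"travel": [-0.196, -0.867, 0], "rot": [0, 0, 0], "hand": -1}, {"travel": [-0.196, -0.867, 0], "rot": [0, 0, 0], "hand": -1}])

```text
clock: 16.35
tool_pos: [437.3, 63.6, 94.9]
orientation: [0.0, 0.196, 0.981, 0.0]
force: [0.5, 0.7, -0.1]
opening: 0.004
grip_force: 0.0
```

Run:
```python
from h import *
look("purple",(318,214));look("amber",(303,264)); look("red",(309,184))
```

```text
(array([317.93548387, 215.68817204]), array([311, 212,  15,   8,  93], dtype=int32)) 16.55 [436.9  63.   94.9] [0.05 0.08 0.07]
(array([302.63054187, 265.33004926]), array([293, 259,  20,  13, 203], dtype=int32)) 16.75 [436.8  62.5  94.9] [ 0.32 -0.04 -0.22]
(array([308.6025641 , 182.33333333]), array([303, 179,  12,   8,  78], dtype=int32)) 16.95 [436.8  62.4  95. ] [0.18 0.33 0.02]
```

apply_moves(motion=[{"travel": [0, 0, 0.2], "rot": [0, 0, 0], "hand": -1}, {"travel": [0, 0, 0.45], "rot": [0, 0, 0], "hand": -1}, {"travel": [0, 0, 0.6], "rot": [0, 0, 0], "hand": -1}, {"travel": [0, 0, 0.66], "rot": [0, 0, 0], "hand": -1}, {"travel": [0, 0, 0.66], "rot": [0, 0, 0], "hand": -1}, {"travel": [0, 0, 0.66], "rot": [0, 0, 0], "hand": -1}])

```text
clock: 17.7
tool_pos: [437.2, 62.4, 29.5]
orientation: [0.0, 0.197, 0.98, 0.0]
force: [0.7, -0.4, 0.5]
opening: 0.003
grip_force: 0.0
```

apply_moves(motion=[{"travel": [0, 0, 0.01], "rot": [0, 0, 0], "hand": -1}, {"travel": [0, 0, 0.02], "rot": [0, 0, 0], "hand": -1}, {"travel": [0, 0, 0.03], "rot": [0, 0, 0], "hand": -1}, {"travel": [0, 0, 0.04], "rot": [0, 0, 0], "hand": -1}, {"travel": [0, 0, 0.05], "rot": [0, 0, 0], "hand": -1}, {"travel": [0, 0, 0.06], "rot": [0, 0, 0], "hand": -1}, {"travel": [0, 0, 0.06], "rot": [0, 0, 0], "hand": -1}])

```text
clock: 18.58
tool_pos: [436.8, 62.4, 22.9]
orientation: [0.0, 0.197, 0.98, 0.0]
force: [-1.6, -0.7, 1.8]
opening: 0.005
grip_force: 0.8
```

Run:
```python
from h import *
a=look("red",(309,184))
cv2.imwrite("pics/p9.png",cv2.resize(a[140:240,260:360,::-1],(500,500),interpolation=0))
```

```text
(array([308.31147541, 183.70491803]), array([303, 181,  12,   6,  61], dtype=int32)) 18.775 [436.9  62.4  23. ] [-0.08 -0.26  1.53]
```

View pics/p9.png

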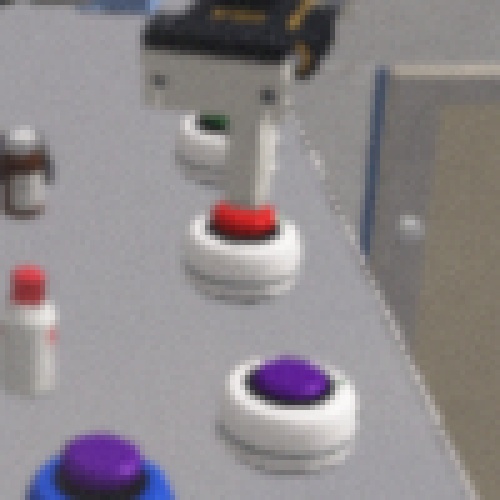

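The fingertips are on the red key at about (309,182), and the purple key is visibly down.

apply_moves(motion=[{"travel": [0, 0, 0.01], "rot": [0, 0, 0], "hand": -1}, {"travel": [0, 0, 0.02], "rot": [0, 0, 0], "hand": -1}, {"travel": [0, 0, 0.03], "rot": [0, 0, 0], "hand": -1}, {"travel": [0, 0, 0.04], "rot": [0, 0, 0], "hand": -1}, {"travel": [0, 0, 0.05], "rot": [0, 0, 0], "hand": -1}, {"travel": [0, 0, 0.06], "rot": [0, 0, 0], "hand": -1}, {"travel": [0, 0, 0.06], "rot": [0, 0, 0], "hand": -1}])

```text
clock: 19.65
tool_pos: [436.8, 62.4, 16.9]
orientation: [-0.0, 0.197, 0.98, 0.0]
force: [-0.2, -0.2, 1.4]
opening: 0.005
grip_force: 0.8
```

apply_moves(motion=[{"travel": [0, 0, 0.01], "rot": [0, 0, 0], "hand": -1}, {"travel": [0, 0, 0.01], "rot": [0, 0, 0], "hand": -1}, {"travel": [0, 0, 0.01], "rot": [0, 0, 0], "hand": -1}])

```text
clock: 20.02
tool_pos: [436.8, 62.4, 16.0]
orientation: [0.0, 0.197, 0.98, 0.0]
force: [-0.9, 0.4, 4.1]
opening: 0.005
grip_force: 1.8
```

apply_moves(motion=[{"travel": [0, 0, 0.01], "rot": [0, 0, 0], "hand": -1}, {"travel": [0, 0, 0.01], "rot": [0, 0, 0], "hand": -1}, {"travel": [0, 0, 0.01], "rot": [0, 0, 0], "hand": -1}])

```text
clock: 20.4
tool_pos: [436.9, 62.4, 15.0]
orientation: [0.0, 0.197, 0.98, 0.0]
force: [-0.9, 0.3, 5.6]
opening: 0.007
grip_force: 3.0
```

apply_moves(motion=[{"travel": [0, 0, -0.1], "rot": [0, 0, 0], "hand": -1}, {"travel": [0, 0, -0.5], "rot": [0, 0, 0], "hand": -1}, {"travel": [0, 0, -0.9], "rot": [0, 0, 0], "hand": -1}, {"travel": [0, 0, -0.9], "rot": [0, 0, 0], "hand": -1}, {"travel": [0, 0, -0.9], "rot": [0, 0, 0], "hand": -1}, {"travel": [0, 0, -0.9], "rot": [0, 0, 0], "hand": -1}])

```text
clock: 21.15
tool_pos: [436.1, 62.4, 104.0]
orientation: [-0.001, 0.197, 0.98, -0.0]
force: [-0.4, 0.9, -0.0]
opening: 0.001
grip_force: 0.0
```

Run:
```python
from h import *
look("purple",(318,214));look("amber",(303,264)); look("red",(309,184));look("green",(306,163))
```

```text
(array([317.83157895, 215.62105263]), array([311, 212,  15,   8,  95], dtype=int32)) 21.35 [436.6  62.4 104.4] [ 0.61 -0.27 -0.29]
(array([302.68159204, 265.37810945]), array([293, 259,  20,  13, 201], dtype=int32)) 21.55 [436.7  62.4 104.8] [-0.28  0.25  0.19]
(array([308.36923077, 184.24615385]), array([303, 181,  12,   7,  65], dtype=int32)) 21.75 [436.8  62.4 104.9] [-0.2  -0.34 -0.34]
(array([305.32608696, 161.60869565]), array([301, 159,  10,   6,  46], dtype=int32)) 21.95 [436.8  62.4 105. ] [-0.08 -0.05  0.12]
```

```bash
python3 -c "
from rig import *
print(job_done())"
```

```text
the job is handed in; nothing more can be done
None
```

I pressed the purple, amber and red keys fully down in that order, each with about 6 N. The green key is still up, the markers did not visibly move, and I handed the job in at about 22 s.

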